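# Reload a row of sample tubes in reverse order

### The arm

A 6-joint arm with a two-finger parallel gripper is mounted at the origin on the work surface. World frame = base frame: x ahead of the robot, y to its left, z up, the work surface at z = 0. Lengths are in mm, angles in rad, forces in N, time in s.
With the tool pointing down it reaches from about 300 to 775 mm from the base axis. Payload 14.6 kg.
Tool frame: the origin (TCP) lies midway between the tips of the shut fingers; the grasp point (between the pads) lies 19 mm behind it; z points along the fingers, y is the direction in which the jaws open and shut (so a half turn about z gives the same grasp; the last joint's range is limited). The gripper opens to 94 mm and grips with 3 to 60 N. Pads are 16 mm wide; open, the fingers measure 119 mm over their backs; the gripper's body (75 mm by 177 mm) begins 78 mm behind the grasp point.
Start: joints at [-1.409, 0.3, 1.521, -0, 1.321, -0.067], TCP at [124.739, -535.658, 205.446] pointing down, gripper open.
Joint ranges: [-3.03, 3.03], [-0.79, 2.21], [0.23, 2.52], [-1.04, 4.18], [0, 3.07], [-2.55, 2.55]. Speed limits (rad/s): [2.22, 2.22, 2.57, 3.14, 3.14, 3.14].

### API

Orientations are given as [roll, pitch, yaw] about the fixed x, y, z axes, in that order (R = Rz(yaw) Ry(pitch) Rx(roll)).
In Python, from cell import read_state, camera, get_calibration, sign_off gives the robot as it stands.
- The arm moves only by the tool carry_out, never from a script. Its argument "series" is a list of rows, each an object with "delta_pos": the shift along the world's x, y, z in mm, a list of three; "turn": the turn, a rotation vector about the world's x, y, z in rad, a list of three; "hand": the opening, from 0 (shut) to 1 (fully open). A call has 1 to 8 rows; each row is the pose to reach, as a shift and turn from the pose commanded when the call began; what a row does not reach only later rows make up. A row lasts 1/8 s, in which the tool goes at most 62.5 mm and 10.7 degrees, less where a joint would pass 70% of its speed; a pose out of reach is approached as far as the arm can. A call with a gripper value outside its range is refused whole. The fingers move at their own pace and stop on an object; "squeeze" is the grip in N (left out, the last holds). Time passes only in rows, so rows that repeat a pose let the fingers close. It gives the time, the measured TCP pose, the force and the opening at its end, in the units of the state.
- read_state(): the state, without advancing time (a new reading comes with each control period).
- camera(name): name is "scene" or "top" or "wrist"; returns the picture (384x512x3 uint8, red, green, blue); there is no depth.
- get_calibration(name): a dict with "intrinsics" (3x3 intrinsics, pixels), "pose" (4x4, takes a point from camera to world coordinates). Camera axes: x right, y down, z forward; pixel columns grow to the right and rows downward; lengths in mm; the calibration is good to about 2 mm. A picture is of the moment at which its call begins: read the wrist's pose just before it. get_calibration takes no time and is no camera call; for the wrist camera it gives the pose at the moment of the call.
- sign_off(): hands the job in, once; it reports no verdict.
The state is a dict: "clock": time; "joints": joint angles; "qd": joint speeds; "effort": joint torques, N m; "eef_pos": TCP position; "eef_rot": TCP orientation; "wrist_force": force on the tool from outside, world axes, zero at the start; "moment": the same for the moment, N m; "finger_gap": finger opening in mm.
Only numpy, scipy, OpenCV 4.12 (cv2) and the standard library are available. Lean on these libraries where they do the work, as an engineer would, in place of code of your own. Each camera call takes 0.05 s, during which the arm holds its last target.

### The job

The analyser takes its samples in the opposite sequence, so move the four sample tubes from the orange rack into the white carrier, one to a cell, in reverse order: the tube nearest the orange rack's black end goes into the cell farthest from the carrier's black end, and so on, until the tube that was farthest from the orange rack's black end stands nearest the carrier's. Keep the tubes upright and set them down rather than dropping them; leave all four standing on the cell floors, released.

Things in the scene. Friction and masses are not known exactly. Their poses are not given: they have to be found in the camera images.
- teal_tube (a point): Closed white plastic sample tube with a teal screw cap, free-standing on its flat foot: body 28 mm across, cap 32 mm across and 16 mm tall at the top, 95 mm tall in all, 35 to 70 g. Point: its centre, 47.5 mm above its underside, on its axis; z is up along the tube. At the start it stands in one of the orange rack's cells, within 2 mm of the cell's middle.
- yellow_tube (a point): Closed white plastic sample tube with a yellow screw cap, free-standing on its flat foot: body 28 mm across, cap 32 mm across and 16 mm tall at the top, 95 mm tall in all, 35 to 70 g. Point: its centre, 47.5 mm above its underside, on its axis; z is up along the tube. At the start it stands in one of the orange rack's cells, within 2 mm of the cell's middle.
- blue_tube (a point): Closed white plastic sample tube with a blue screw cap, free-standing on its flat foot: body 28 mm across, cap 32 mm across and 16 mm tall at the top, 95 mm tall in all, 35 to 70 g. Point: its centre, 47.5 mm above its underside, on its axis; z is up along the tube. At the start it stands in one of the orange rack's cells, within 2 mm of the cell's middle.
- magenta_tube (a point): Closed white plastic sample tube with a magenta screw cap, free-standing on its flat foot: body 28 mm across, cap 32 mm across and 16 mm tall at the top, 95 mm tall in all, 35 to 70 g. Point: its centre, 47.5 mm above its underside, on its axis; z is up along the tube. At the start it stands in one of the orange rack's cells, within 2 mm of the cell's middle.
- tag_teal: Small teal tag, 14 x 30 x 4 mm, fixed flat on the orange rack's ledge beside the cell in which the teal-capped tube stands at the start (the ledge is on the rack's -x side; origin: centre of the tag's underside, 36 mm in the rack's -x direction from that tube's axis). It stays there when the tube has gone, so the four tags go on showing the first order.
- tag_yellow: Small yellow tag, 14 x 30 x 4 mm, fixed flat on the orange rack's ledge beside the cell in which the yellow-capped tube stands at the start (the ledge is on the rack's -x side; origin: centre of the tag's underside, 36 mm in the rack's -x direction from that tube's axis). It stays there when the tube has gone, so the four tags go on showing the first order.
- tag_blue: Small blue tag, 14 x 30 x 4 mm, fixed flat on the orange rack's ledge beside the cell in which the blue-capped tube stands at the start (the ledge is on the rack's -x side; origin: centre of the tag's underside, 36 mm in the rack's -x direction from that tube's axis). It stays there when the tube has gone, so the four tags go on showing the first order.
- tag_magenta: Small magenta tag, 14 x 30 x 4 mm, fixed flat on the orange rack's ledge beside the cell in which the magenta-capped tube stands at the start (the ledge is on the rack's -x side; origin: centre of the tag's underside, 36 mm in the rack's -x direction from that tube's axis). It stays there when the tube has gone, so the four tags go on showing the first order.
- orange_rack: Orange rack with the tubes: fixed row of 4 open cells, 46 mm square, 22 deep, floor 4, walls 4 thick, 26 tall; 54 x 204 mm, turned any way. Origin: middle of the row, on the bench; +y along the row to its black end block (14 mm long, 26 tall); cell middles at x 0, y +75, +25, -25, -75 mm. On its -x side an orange ledge, 18 mm wide and tall, bears the tags.
- white_carrier: White carrier, empty at the start: fixed row of 4 open cells, 46 mm square, 22 deep, floor 4, walls 4 thick, 26 tall; 54 x 204 mm, turned any way. Origin: middle of the row, on the bench; +y along the row to its black end block (14 mm long, 26 tall); cell middles at x 0, y +75, +25, -25, -75 mm. Tubes fit loosely (9 mm free all round) and stand on the floor, 4 mm above the bench.
Things that resemble listed ones, but are neither listed nor needed, are in the scene too. What is shaped like the white_carrier but blue or green is not meant.

How it is judged (in metres and radians):
At the end, for the whole second after the job is handed in: Each tube stands upright (0.1 rad), at rest (under 20 mm/s), on the floor of the carrier cell mirroring its starting cell (start at y, end at -y in the racks' frames): axis within 14 mm of the cell's middle in x and y, centre 46 to 57 mm above the carrier's underside (((y of tag_teal in the frame of orange_rack between 0.05 and 0.1 m and y of teal_tube in the frame of white_carrier between -0.089 and -0.061 m) or (y of tag_teal in the frame of orange_rack between 0 and 0.05 m and y of teal_tube in the frame of white_carrier between -0.039 and -0.011 m) or (y of tag_teal in the frame of orange_rack between -0.05 and 0 m and y of teal_tube in the frame of white_carrier between 0.011 and 0.039 m) or (y of tag_teal in the frame of orange_rack between -0.1 and -0.05 m and y of teal_tube in the frame of white_carrier between 0.061 and 0.089 m)) and x of teal_tube in the frame of white_carrier between -0.014 and 0.014 m and z of teal_tube in the frame of white_carrier between 0.046 and 0.057 m and angle between each of teal_tube, yellow_tube, blue_tube, magenta_tube's own z axis and vertical below 0.1 rad and linear speed of each of tube_teal, tube_yellow, tube_blue, tube_magenta below 0.02 m/s and ((y of tag_yellow in the frame of orange_rack between 0.05 and 0.1 m and y of yellow_tube in the frame of white_carrier between -0.089 and -0.061 m) or (y of tag_yellow in the frame of orange_rack between 0 and 0.05 m and y of yellow_tube in the frame of white_carrier between -0.039 and -0.011 m) or (y of tag_yellow in the frame of orange_rack between -0.05 and 0 m and y of yellow_tube in the frame of white_carrier between 0.011 and 0.039 m) or (y of tag_yellow in the frame of orange_rack between -0.1 and -0.05 m and y of yellow_tube in the frame of white_carrier between 0.061 and 0.089 m)) and x of yellow_tube in the frame of white_carrier between -0.014 and 0.014 m and z of yellow_tube in the frame of white_carrier between 0.046 and 0.057 m and ((y of tag_blue in the frame of orange_rack between 0.05 and 0.1 m and y of blue_tube in the frame of white_carrier between -0.089 and -0.061 m) or (y of tag_blue in the frame of orange_rack between 0 and 0.05 m and y of blue_tube in the frame of white_carrier between -0.039 and -0.011 m) or (y of tag_blue in the frame of orange_rack between -0.05 and 0 m and y of blue_tube in the frame of white_carrier between 0.011 and 0.039 m) or (y of tag_blue in the frame of orange_rack between -0.1 and -0.05 m and y of blue_tube in the frame of white_carrier between 0.061 and 0.089 m)) and x of blue_tube in the frame of white_carrier between -0.014 and 0.014 m and z of blue_tube in the frame of white_carrier between 0.046 and 0.057 m and ((y of tag_magenta in the frame of orange_rack between 0.05 and 0.1 m and y of magenta_tube in the frame of white_carrier between -0.089 and -0.061 m) or (y of tag_magenta in the frame of orange_rack between 0 and 0.05 m and y of magenta_tube in the frame of white_carrier between -0.039 and -0.011 m) or (y of tag_magenta in the frame of orange_rack between -0.05 and 0 m and y of magenta_tube in the frame of white_carrier between 0.011 and 0.039 m) or (y of tag_magenta in the frame of orange_rack between -0.1 and -0.05 m and y of magenta_tube in the frame of white_carrier between 0.061 and 0.089 m)) and x of magenta_tube in the frame of white_carrier between -0.014 and 0.014 m and z of magenta_tube in the frame of white_carrier between 0.046 and 0.057 m); the robot touches nothing.
It fails at once if a tube is tipped over (more than about 35 degrees) (angle between any of teal_tube, yellow_tube, blue_tube, magenta_tube's own z axis and vertical above 0.6 rad).
It fails at once if a tube is dropped (falls free by more than about 25 mm) ((linear speed of tube_teal above 0.7 m/s and contact force between the fingers and tube_teal below 0.05 N) or (linear speed of tube_yellow above 0.7 m/s and contact force between the fingers and tube_yellow below 0.05 N) or (linear speed of tube_blue above 0.7 m/s and contact force between the fingers and tube_blue below 0.05 N) or (linear speed of tube_magenta above 0.7 m/s and contact force between the fingers and tube_magenta below 0.05 N)).
It also fails if it takes over 106 s, if anything falls off the work surface, if the arm or the gripper's body presses on something with over 40 N, if the wrist force passes 120 N, or if a joint passes its speed limit or range.

## Working session

There is one attempt and no reset: what is moved stays moved. The work goes in short steps, Python scripts to look and compute and a tool call to move; the robot and the scene stay as the last step left them, time stands still between calls to the robot, and variables do not carry over. Pictures are saved under pics/ and viewed, and the job is handed in when it is done.

Besides the shell and the picture viewer there is one more tool, called as name(argument=value, ...) on one line, values as JSON. carry_out: Moves the arm, as the interface text tells. Its arguments: {"type":"object","properties":{"series":{"type":"array"},"squeeze":{"type":"number"}},"required":["series"]}

```bash
ls; mkdir -p pics
python3 - <<'E'
from cell import *
import cv2
s=read_state(); print(s)
for n in ("scene","top"):
    im=camera(n); cv2.imwrite(f"pics/{n}0.png",im[:,:,::-1]); c=get_calibration(n); print(n,c)
E
```

```text
pics
{'clock': 0.0, 'joints': array([-1.40859426e+00,  3.00474787e-01,  1.52159454e+00, -3.25998579e-05,
        1.32071073e+00, -6.66591973e-02]), 'qd': array([-0.00153365,  0.00043799,  0.00018972, -0.0007488 , -0.00091387,
        0.00191415]), 'effort': array([-1.50225183e-03, -5.31809664e+01, -3.52739096e+01,  7.07448344e-02,
        2.45594530e-02, -6.55714962e-05]), 'eef_pos': array([ 124.69075378, -535.39956505,  204.87862037]), 'eef_rot': array([-3.14040578e+00, -4.75868240e-05,  2.28869325e-01]), 'wrist_force': array([-0.1654931 , -0.25037097, -0.29939235]), 'moment': array([-0.01361626,  0.01309153,  0.0311726 ]), 'finger_gap': 93.96128631360098}
scene {'intrinsics': array([[448.10437955,   0.        , 262.73409785],
       [  0.        , 448.10437955, 191.38456177],
       [  0.        ,   0.        ,   1.        ]]), 'pose': array([[-7.97371533e-01,  5.18819652e-01, -3.08260942e-01,
         8.40834589e+02],
       [ 6.03457105e-01,  6.80236228e-01, -4.16074748e-01,
         3.58301125e+02],
       [-6.17749567e-03, -5.17788415e-01, -8.55486409e-01,
         1.18140951e+03],
       [ 0.00000000e+00,  0.00000000e+00,  0.00000000e+00,
         1.00000000e+00]])}
top {'intrinsics': array([[485.19138863,   0.        , 261.03449538],
       [  0.        , 485.19138863, 190.26225564],
       [  0.        ,   0.        ,   1.        ]]), 'pose': array([[-1.15937938e-03, -9.90176332e-01,  1.39819485e-01,
         2.02374666e+02],
       [-9.99979351e-01,  2.64193866e-04, -6.42082842e-03,
        -1.80239112e+02],
       [ 6.32081288e-03, -1.39824042e-01, -9.90156192e-01,
         1.71540536e+03],
       [ 0.00000000e+00,  0.00000000e+00,  0.00000000e+00,
         1.00000000e+00]])}
```

View pics/scene0.png

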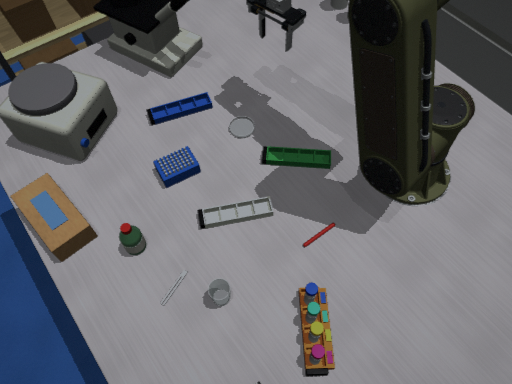

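View pics/top0.png

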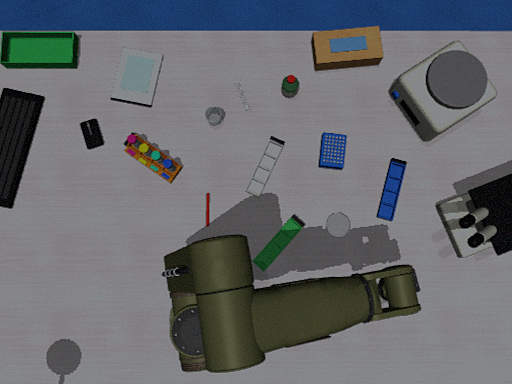

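The scene picture shows the orange rack with its caps (blue 311,289; teal 313,309; yellow 317,328; magenta 318,351) and black end at (318,370). The white carrier's black end is at (201,218). The top picture shows the same order: magenta is nearest the rack's black end. I'll zoom in next.

Run:
```python
import cv2,numpy as np
a=cv2.imread("pics/scene0.png");b=cv2.imread("pics/top0.png")
f=lambda im,x,y,w,h:cv2.resize(im[y:y+h,x:x+w],(400,300),interpolation=cv2.INTER_CUBIC)
o=np.vstack([np.hstack([f(a,185,180,104,78),f(a,260,280,132,99)]),np.hstack([f(b,220,125,100,75),f(b,110,125,88,66)])])
cv2.imwrite("pics/zoom0.png",o)
```

```text
(no output)
```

View pics/zoom0.png

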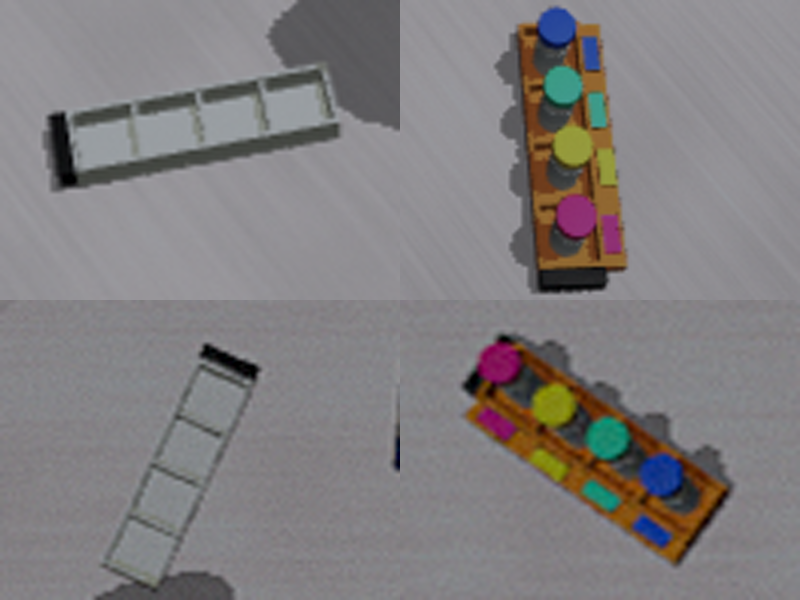

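```bash
cat > h.py <<'E'
import numpy as np,cv2
from cell import *
def ray(n,uv,z,cal=None):
    c=cal or get_calibration(n);T=c["pose"];K=c["intrinsics"]
    d=T[:3,:3]@np.linalg.solve(K,[uv[0],uv[1],1.]);o=T[:3,3]
    return o+d*(z-o[2])/d[2]
def proj(n,p,cal=None):
    c=cal or get_calibration(n);T=np.linalg.inv(c["pose"])
    q=c["intrinsics"]@(T[:3,:3]@np.array(p,float)+T[:3,3]);return q[:2]/q[2]
HUE={"blue":(108,128),"teal":(75,95),"yellow":(26,36),"magenta":(145,170)}
def blobs(bgr,roi,amin=8):
    x,y,w,h=roi;hsv=cv2.cvtColor(bgr,cv2.COLOR_BGR2HSV)[y:y+h,x:x+w];r={}
    for k,(a,b) in HUE.items():
        m=cv2.inRange(hsv,(a,110,60),(b,255,255))
        n,l,s,c=cv2.connectedComponentsWithStats(m)
        r[k]=sorted([(int(s[i,4]),(c[i]+[x,y])) for i in range(1,n) if s[i,4]>=amin],key=lambda t:-t[0])[:3]
    return r
E
python3 - <<'E'
from h import *
np.set_printoptions(precision=1,suppress=True)
for n,roi in (("scene",(280,270,90,110)),("top",(115,125,80,65))):
    for k,v in blobs(cv2.imread(f"pics/{n}0.png"),roi).items():
        print(n,k,v, "cap",ray(n,v[0][1],96)[:2],"tag",ray(n,v[1][1],22)[:2] if len(v)>1 else None)
P={"scene":[(185+x/3.846,180+y/3.846) for x,y in [(72,114),(325,66),(338,122),(77,176)]],
"top":[(220+x/4,125+(y-300)/4) for x,y in [(200,362),(105,566),(157,585),(254,380)]]}
for n,q in P.items():
    w=np.array([ray(n,p,26)[:2] for p in q]);print(n,w,w.mean(0),[np.linalg.norm(w[i]-w[(i+1)%4]) for i in range(4)])
E
```

```text
scene blue [(121, array([311.4, 288.3])), (47, array([322.7, 297.3]))] cap [524.  130.3] tag [494.5 151.4]
scene teal [(132, array([313.3, 307.9])), (49, array([324.7, 316.1]))] cap [552.5 170.9] tag [523.1 192.3]
scene yellow [(141, array([316.4, 327.8])), (64, array([327.8, 334.5]))] cap [577.6 211.9] tag [547.7 232. ]
scene magenta [(145, array([317.9, 351. ])), (60, array([329.2, 356.5]))] cap [609.7 254.4] tag [580.2 274.3]
top blue [(70, array([166.9, 163. ])), (28, array([164.9, 175.4]))] cap [524.6 128.6] tag [494.7 148.7]
top teal [(66, array([155.2, 155. ])), (25, array([153.9, 167.7]))] cap [552.1 169.1] tag [522.4 188.2]
top yellow [(73, array([143.3, 147.8])), (31, array([142.4, 160.8]))] cap [577.4 210.2] tag [547.2 229.7]
top magenta [(70, array([131.4, 138.4])), (33, array([130.9, 151.8]))] cap [610. 252.] tag [579.8 271.6]
scene [[ 600.6 -258.9]
 [ 420.6 -175.3]
 [ 442.9 -130. ]
 [ 626.7 -212.2]] [ 522.7 -194.1] [np.float64(198.46976356560614), np.float64(50.47381788709981), np.float64(201.33164976068142), np.float64(53.54978123340921)]
top [[ 620.3 -223.4]
 [ 436.6 -139.2]
 [ 419.7 -184.9]
 [ 603.9 -271.5]] [ 520.1 -204.7] [np.float64(202.08119936447076), np.float64(48.6863337089802), np.float64(203.47487432927414), np.float64(50.79353407833091)]
```

The cap spacing is 50 mm as expected. The carrier's position differs by about 10 mm between the two views, so I'll refine it with the wrist camera.

carry_out(series=[{"delta_pos": [50, 42, 12], "turn": [0, 0, -0.08], "hand": 1}, {"delta_pos": [99, 84, 25], "turn": [0, 0, -0.16], "hand": 1}, {"delta_pos": [148, 125, 37], "turn": [0, 0, -0.25], "hand": 1}, {"delta_pos": [197, 167, 50], "turn": [0, 0, -0.33], "hand": 1}, {"delta_pos": [246, 209, 62], "turn": [0, 0, -0.41], "hand": 1}, {"delta_pos": [296, 251, 75], "turn": [0, 0, -0.49], "hand": 1}, {"delta_pos": [345, 293, 87], "turn": [0, 0, -0.58], "hand": 1}, {"delta_pos": [395, 335, 100], "turn": [0, 0, -0.66], "hand": 1}])

```text
clock: 1.1
eef_pos: [500.3, -216.4, 300.4]
eef_rot: [3.142, 0.0, -0.434]
wrist_force: [0.6, -0.7, 0.8]
finger_gap: 93.7
```

```bash
cat > snap.py <<'E'
from h import *
import sys
c=get_calibration("wrist"); im=camera("wrist")[:,:,::-1]
cv2.imwrite(f"pics/{sys.argv[1]}.png",im); np.savez(f"pics/{sys.argv[1]}.npz",**c)
s=read_state();print(s["clock"],s["eef_pos"],s["eef_rot"],s["finger_gap"],s["joints"],s["wrist_force"]);print(c["pose"])
E
python3 snap.py w1
```

```text
1.15 [ 504.3374406  -212.24870714  301.43029749] [-3.14002405e+00 -1.46426072e-03 -4.35064022e-01] 93.93900647658664 [-0.46608558  0.23889001  1.37757854  0.00161505  1.52370926  1.53969874] [3.51141747 3.60699678 1.93884847]
[[-4.20488457e-01 -8.76058277e-01 -2.36032526e-01  5.68017915e+02]
 [-9.07297855e-01  4.06080189e-01  1.09130572e-01 -2.48519522e+02]
 [ 2.43392163e-04  2.60039950e-01 -9.65597828e-01  4.80270017e+02]
 [ 0.00000000e+00  0.00000000e+00  0.00000000e+00  1.00000000e+00]]
```

View pics/w1.png

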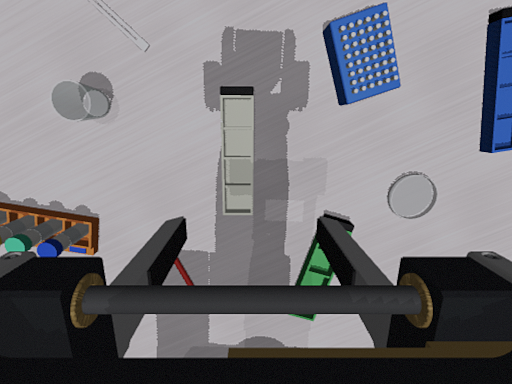

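The carrier is central, with its black end at (237,91) and its far end at y≈214. I'll retake the picture now the arm is settled and zoom in.

```bash
python3 snap.py w2
python3 - <<'E'
import cv2
a=cv2.imread("pics/w2.png")[75:225,180:300]
cv2.imwrite("pics/w2z.png",cv2.resize(a,(480,600),interpolation=cv2.INTER_CUBIC))
E
```

```text
1.2 [ 502.1594622  -214.5330055   300.47723972] [-3.14089639e+00 -6.34989741e-04 -4.28679291e-01] 94.0850948427817 [-4.71184287e-01  2.37134634e-01  1.38186851e+00  7.23473910e-04
  1.52198469e+00  1.52825603e+00] [-0.52592463 -0.91004819 -0.12149935]
[[-4.21482159e-01 -8.76203506e-01 -2.33709661e-01  5.71593026e+02]
 [-9.06835618e-01  4.06846859e-01  1.10112648e-01 -2.44565908e+02]
 [-1.39704649e-03  2.58346762e-01 -9.66051240e-01  4.81453808e+02]
 [ 0.00000000e+00  0.00000000e+00  0.00000000e+00  1.00000000e+00]]
```

View pics/w2z.png

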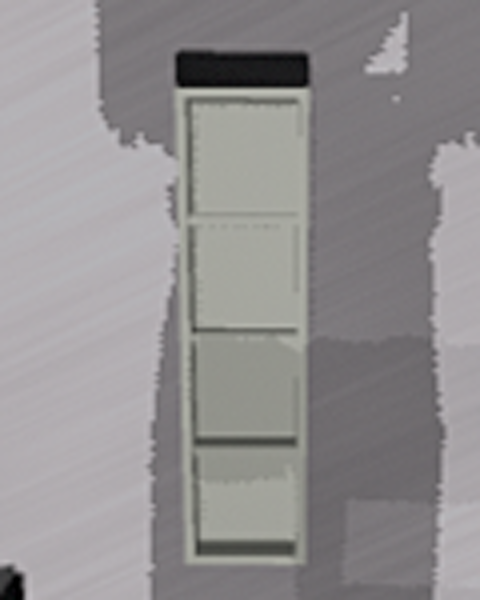

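Run:
```python
from h import *
np.set_printoptions(precision=2,suppress=True)
c=dict(np.load("pics/w2.npz"))
q=[(180+x/4,75+y/4) for x,y in [(177,87),(309,87),(304,563),(187,563)]]
w=np.array([ray("",p,26,c)[:2] for p in q]);print(w,w.mean(0),[np.linalg.norm(w[i]-w[(i+1)%4]) for i in range(4)])
d=(w[0]+w[1]-w[2]-w[3])/2;print(np.arctan2(d[1],d[0]))
u=d/np.linalg.norm(d)
for y in(75,25,-25,-75):print(y,w.mean(0)+u*y, proj("top",[*(w.mean(0)+u*y),4]),proj("scene",[*(w.mean(0)+u*y),4]))
print(proj("", [*w.mean(0),26],c))
# rack caps seen? top & scene
b=blobs(cv2.imread("pics/w2.png"),(0,200,110,60))
print({k:[(a,ray("",p,96,c)[:2]) for a,p in v] for k,v in b.items()})
```

```text
[[ 623.99 -220.4 ]
 [ 601.48 -268.81]
 [ 416.77 -181.81]
 [ 439.13 -133.62]] [ 520.34 -201.16] [np.float64(53.38693472296751), np.float64(204.17783453626237), np.float64(53.120748072064934), np.float64(204.20994998893116)]
-0.4395279350049104
75 [ 588.21 -233.07] [272.57 150.65] [212.86 217.07]
25 [ 542.97 -211.8 ] [266.7  162.98] [229.45 213.96]
-25 [ 497.72 -190.52] [260.79 175.41] [245.92 210.86]
-75 [ 452.47 -169.25] [254.83 187.92] [262.27 207.79]
[241.08 159.69]
{'blue': [(266, array([525.73, 126.81])), (75, array([504.67,  86.03]))], 'teal': [(228, array([553.62, 170.52]))], 'yellow': [], 'magenta': []}
```

The carrier measures 53 × 204 mm, as it should: centre (520.3, -201.2), yaw -0.44. Next I'll look at the rack from above.

carry_out(series=[{"delta_pos": [10, 51, 0], "turn": [0, 0, 0.174], "hand": 1}, {"delta_pos": [24, 102, 0], "turn": [0, 0, 0.348], "hand": 1}, {"delta_pos": [36, 153, 0], "turn": [0, 0, 0.522], "hand": 1}, {"delta_pos": [44, 203, 0], "turn": [0, 0, 0.697], "hand": 1}, {"delta_pos": [50, 254, 0], "turn": [0, 0, 0.871], "hand": 1}, {"delta_pos": [55, 305, 0], "turn": [0, 0, 1.045], "hand": 1}, {"delta_pos": [60, 355, 0], "turn": [0, 0, 1.219], "hand": 1}, {"delta_pos": [64, 405, 0], "turn": [0, 0, 1.394], "hand": 1}])

```text
clock: 2.2
eef_pos: [563.0, 187.9, 299.7]
eef_rot: [-3.141, 0.001, 0.969]
wrist_force: [-0.2, -0.1, -0.1]
finger_gap: 94.2
```

carry_out(series=[{"delta_pos": [0, 0, 0], "turn": [0, 0, 0], "hand": 1}, {"delta_pos": [0, 0, 0], "turn": [0, 0, 0], "hand": 1}])

```text
clock: 2.45
eef_pos: [563.1, 186.0, 299.8]
eef_rot: [-3.141, 0.001, 0.961]
wrist_force: [0.4, 0.0, 0.0]
finger_gap: 93.7
```

```bash
python3 snap.py w3
python3 - <<'E'
from h import *
np.set_printoptions(precision=2,suppress=True)
c=dict(np.load("pics/w3.npz"))
b=blobs(cv2.imread("pics/w3.png"),(100,0,300,260),60)
for k,v in b.items(): print(k,v,[ray("",p,z,c)[:2] for (a,p),z in zip(v,(97,22))])
E
```

```text
2.5 [563.15771485 185.69865735 300.00494221] [-3.14150317e+00  4.31730859e-04  9.60567454e-01] 93.85206758492734 [ 2.56853535e-01  3.49575154e-01  1.23956999e+00 -2.11160984e-04
  1.55283458e+00  8.67086260e-01] [-0.24480695 -0.54528868 -0.68369688]
[[ 8.19886518e-01 -5.52711249e-01 -1.49319697e-01  6.05534452e+02]
 [-5.72526061e-01 -7.91473212e-01 -2.13972111e-01  2.47726348e+02]
 [ 8.22530460e-05  2.60922267e-01 -9.65359811e-01  4.79646246e+02]
 [ 0.00000000e+00  0.00000000e+00  0.00000000e+00  1.00000000e+00]]
blue [(322, array([250.88, 217.56])), (105, array([231., 203.]))] [array([522.74, 129.57]), array([493.12, 149.81])]
teal [(341, array([250.85, 186.52])), (110, array([230.39, 176.13]))] [array([550.72, 169.7 ]), array([521.31, 190.36])]
yellow [(376, array([248.79, 153.86])), (145, array([228.36, 148.4 ]))] [array([575.95, 210.98]), array([546.9 , 231.35])]
magenta [(411, array([250.56, 115.18])), (157, array([228.95, 116.15]))] [array([608.59, 253.23]), array([578.98, 273.53])]
```

View pics/w3.png

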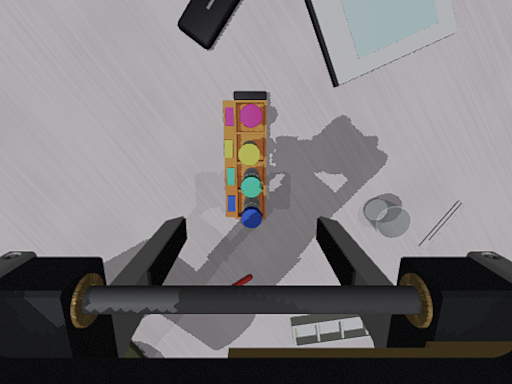

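The wrist view agrees with the fixed cameras to about 2 mm. The rack's yaw is 0.964, and magenta (250,115) is next to the black block. I'll start with magenta.

carry_out(series=[{"delta_pos": [25, 34, -30], "turn": [0, 0, 0], "hand": 0.8}, {"delta_pos": [46, 67, -65], "turn": [0, 0, 0], "hand": 0.8}, {"delta_pos": [46, 67, -110], "turn": [0, 0, 0], "hand": 0.8}, {"delta_pos": [46, 67, -160], "turn": [0, 0, 0], "hand": 0.8}, {"delta_pos": [46, 67, -205], "turn": [0, 0, 0], "hand": 0.8}, {"delta_pos": [46, 67, -240], "turn": [0, 0, 0], "hand": 0.8}, {"delta_pos": [46, 67, -255], "turn": [0, 0, 0], "hand": 0.8}, {"delta_pos": [46, 67, -255], "turn": [0, 0, 0], "hand": 0.8}], squeeze=15)

```text
clock: 3.5
eef_pos: [609.3, 253.1, 45.1]
eef_rot: [-3.141, 0.001, 0.961]
wrist_force: [0.2, -0.0, 0.5]
finger_gap: 75.2
```

carry_out(series=[{"delta_pos": [0, 0, 0], "turn": [0, 0, 0], "hand": 0}, {"delta_pos": [0, 0, 0], "turn": [0, 0, 0], "hand": 0}, {"delta_pos": [0, 0, 0], "turn": [0, 0, 0], "hand": 0}, {"delta_pos": [0, 0, 0], "turn": [0, 0, 0], "hand": 0}, {"delta_pos": [0, 0, 0], "turn": [0, 0, 0], "hand": 0}, {"delta_pos": [0, 0, 0], "turn": [0, 0, 0], "hand": 0}, {"delta_pos": [0, 0, 0], "turn": [0, 0, 0], "hand": 0}, {"delta_pos": [0, 0, 0], "turn": [0, 0, 0], "hand": 0}])

```text
clock: 4.5
eef_pos: [609.2, 254.0, 45.2]
eef_rot: [3.141, -0.0, 0.963]
wrist_force: [-0.3, 0.3, 2.3]
finger_gap: 31.6
```

carry_out(series=[{"delta_pos": [0, 0, 0], "turn": [0, 0, 0], "hand": 0}, {"delta_pos": [0, 0, 0], "turn": [0, 0, 0], "hand": 0}, {"delta_pos": [0, 0, 0], "turn": [0, 0, 0], "hand": 0}])

```text
clock: 4.88
eef_pos: [609.2, 254.0, 45.3]
eef_rot: [3.141, -0.0, 0.963]
wrist_force: [1.0, -0.2, 2.2]
finger_gap: 31.4
```

```bash
python3 snap.py w4
```

```text
4.925 [609.13828303 253.94753542  45.22744633] [ 3.14157984e+00 -1.02760690e-04  9.62723868e-01] 31.65371957014309 [3.39479551e-01 6.98899536e-01 1.31828865e+00 5.49651174e-05
 1.12431355e+00 9.47528279e-01] [-0.39370088 -0.38983487  3.24322737]
[[ 8.20768677e-01 -5.51697943e-01 -1.48216593e-01  6.51390000e+02]
 [-5.71260514e-01 -7.92456495e-01 -2.13715065e-01  3.15599866e+02]
 [ 4.50960269e-04  2.60080918e-01 -9.65586719e-01  2.25163144e+02]
 [ 0.00000000e+00  0.00000000e+00  0.00000000e+00  1.00000000e+00]]
```

View pics/w4.png

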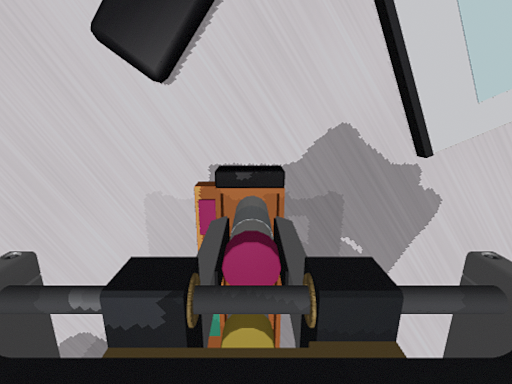

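The gap of 31.6 mm shows the pads' upper ends are catching the cap's edge. I'll reopen slightly, go 9 mm lower and grip the body.

carry_out(series=[{"delta_pos": [0, 0, 0], "turn": [0, 0, 0], "hand": 0.5}, {"delta_pos": [0, 0, 0], "turn": [0, 0, 0], "hand": 0.5}, {"delta_pos": [0, 0, -9], "turn": [0, 0, 0], "hand": 0.5}, {"delta_pos": [0, 0, -9], "turn": [0, 0, 0], "hand": 0}, {"delta_pos": [0, 0, -9], "turn": [0, 0, 0], "hand": 0}, {"delta_pos": [0, 0, -9], "turn": [0, 0, 0], "hand": 0}, {"delta_pos": [0, 0, -9], "turn": [0, 0, 0], "hand": 0}, {"delta_pos": [0, 0, -9], "turn": [0, 0, 0], "hand": 0}])

```text
clock: 5.92
eef_pos: [609.1, 253.9, 36.2]
eef_rot: [3.142, -0.0, 0.963]
wrist_force: [-0.5, 0.2, -0.8]
finger_gap: 31.7
```

carry_out(series=[{"delta_pos": [0, 0, 0], "turn": [0, 0, 0], "hand": 0}, {"delta_pos": [0, 0, 0], "turn": [0, 0, 0], "hand": 0}])

```text
clock: 6.18
eef_pos: [609.1, 253.9, 36.2]
eef_rot: [3.142, -0.0, 0.963]
wrist_force: [-0.3, 0.8, -0.6]
finger_gap: 31.6
```

It's still 31.6 mm, so the finger face runs up past the pads and the cap will always be what's gripped. I'll grip the cap centrally, with the TCP at about 71.

carry_out(series=[{"delta_pos": [0, 0, 0], "turn": [0, 0, 0], "hand": 0.5}, {"delta_pos": [0, 0, 0], "turn": [0, 0, 0], "hand": 0.5}, {"delta_pos": [0, 0, 20], "turn": [0, 0, 0], "hand": 0.5}, {"delta_pos": [0, 0, 35], "turn": [0, 0, 0], "hand": 0.5}, {"delta_pos": [0, 0, 35], "turn": [0, 0, 0], "hand": 0}, {"delta_pos": [0, 0, 35], "turn": [0, 0, 0], "hand": 0}, {"delta_pos": [0, 0, 35], "turn": [0, 0, 0], "hand": 0}, {"delta_pos": [0, 0, 35], "turn": [0, 0, 0], "hand": 0}], squeeze=20)

```text
clock: 7.18
eef_pos: [609.2, 254.0, 71.2]
eef_rot: [3.142, -0.0, 0.963]
wrist_force: [-0.1, 0.1, 5.7]
finger_gap: 31.7
```

carry_out(series=[{"delta_pos": [0, 0, 0], "turn": [0, 0, 0], "hand": 0}, {"delta_pos": [0, 0, 0], "turn": [0, 0, 0], "hand": 0}, {"delta_pos": [0, 0, 10], "turn": [0, 0, 0], "hand": 0}, {"delta_pos": [0, 0, 10], "turn": [0, 0, 0], "hand": 0}])

```text
clock: 7.68
eef_pos: [609.3, 254.0, 81.8]
eef_rot: [3.141, -0.001, 0.963]
wrist_force: [-0.3, 0.8, -0.2]
finger_gap: 31.5
```

```bash
python3 snap.py w5;python3 - <<'E'
from h import *
cv2.imwrite("pics/s5.png",cv2.resize(camera("scene")[270:384,250:402,::-1],(800,600)))
E
```

```text
7.725 [609.14123083 253.96380692  81.30650483] [ 3.14147405e+00 -1.91573018e-04  9.62813989e-01] 31.57471899415391 [3.39515331e-01 6.57013040e-01 1.29673070e+00 1.67381294e-05
 1.18762413e+00 9.47491425e-01] [ 0.47233896 -0.11324215 -0.90385183]
[[ 8.20779340e-01 -5.51837563e-01 -1.47636647e-01  6.51449191e+02]
 [-5.71244790e-01 -7.92523730e-01 -2.13507677e-01  3.15638578e+02]
 [ 8.16009602e-04  2.59579355e-01 -9.65721436e-01  2.61777254e+02]
 [ 0.00000000e+00  0.00000000e+00  0.00000000e+00  1.00000000e+00]]
```

View pics/w5.png

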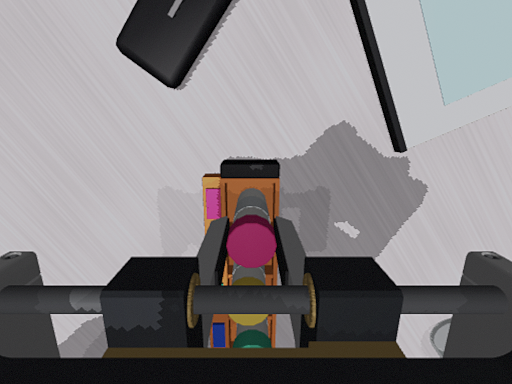

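View pics/s5.png

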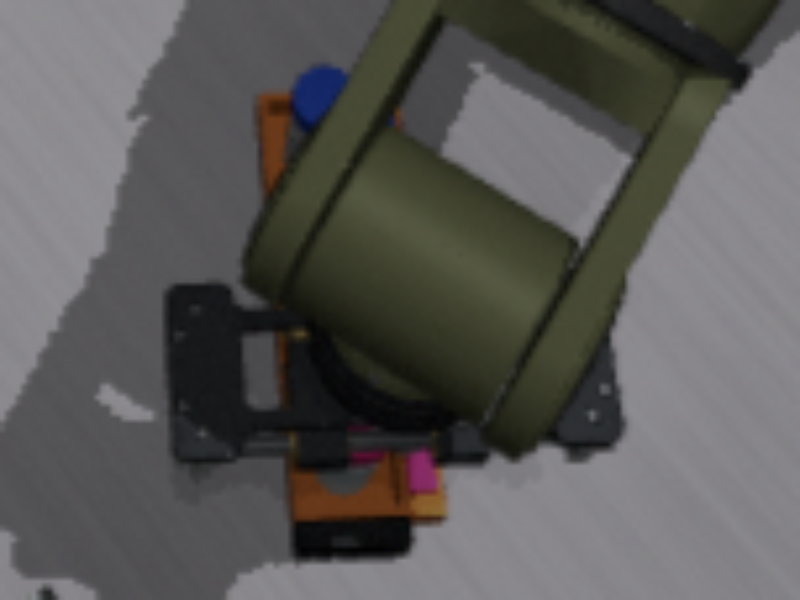

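The magenta cap at (251,240) rose with the fingers, so the grip is good. I'll carry it to the carrier's -75 cell.

carry_out(series=[{"delta_pos": [0, 0, 30], "turn": [0, 0, 0], "hand": 0}, {"delta_pos": [0, 0, 65], "turn": [0, 0, 0], "hand": 0}, {"delta_pos": [0, 0, 90], "turn": [0, 0, 0], "hand": 0}, {"delta_pos": [-7, -20, 90], "turn": [0, 0, -0.06], "hand": 0}, {"delta_pos": [-20, -55, 90], "turn": [0, 0, -0.18], "hand": 0}, {"delta_pos": [-35, -98, 90], "turn": [0, 0, -0.32], "hand": 0}, {"delta_pos": [-52, -141, 90], "turn": [0, 0, -0.46], "hand": 0}, {"delta_pos": [-68, -184, 90], "turn": [0, 0, -0.6], "hand": 0}], squeeze=30)

```text
clock: 8.78
eef_pos: [540.2, 68.7, 170.9]
eef_rot: [-3.141, 0.0, 0.358]
wrist_force: [0.3, 0.2, -0.8]
finger_gap: 31.2
```

carry_out(series=[{"delta_pos": [-16, -43, 0], "turn": [0, 0, -0.14], "hand": 0}, {"delta_pos": [-32, -86, 0], "turn": [0, 0, -0.28], "hand": 0}, {"delta_pos": [-48, -129, 0], "turn": [0, 0, -0.42], "hand": 0}, {"delta_pos": [-63, -170, 0], "turn": [0, 0, -0.56], "hand": 0}, {"delta_pos": [-77, -206, 0], "turn": [0, 0, -0.69], "hand": 0}, {"delta_pos": [-85, -229, 0], "turn": [0, 0, -0.77], "hand": 0}, {"delta_pos": [-89, -239, 0], "turn": [0, 0, -0.802], "hand": 0}, {"delta_pos": [-89, -239, 0], "turn": [0, 0, -0.802], "hand": 0}])

```text
clock: 9.78
eef_pos: [452.0, -169.0, 171.0]
eef_rot: [-3.142, 0.0, -0.439]
wrist_force: [-0.4, 0.4, -1.2]
finger_gap: 31.1
```

```bash
python3 snap.py w6
python3 - <<'E'
from h import *
c=dict(np.load("pics/w6.npz")); 
b=blobs(cv2.imread("pics/w6.png"),(180,200,160,90),60)["magenta"]; print(b,ray("",b[0][1],read_state()["eef_pos"][2]+28,c))
E
```

```text
9.825 [ 452.24871538 -168.62052384  171.06785733] [-3.14144225e+00  1.70345501e-04 -4.37881513e-01] 30.911837009098527 [-4.32871127e-01  1.83107497e-01  1.74938271e+00  1.61711665e-04
  1.20927204e+00  1.57574952e+00] [ 0.82120752  0.71509915 -1.15651336]
[[-4.24982529e-01 -8.74062874e-01 -2.35380420e-01  5.19561735e+02]
 [-9.05201546e-01  4.10392834e-01  1.10398742e-01 -2.01529621e+02]
 [ 1.02995741e-04  2.59984257e-01 -9.65612850e-01  3.50933309e+02]
 [ 0.00000000e+00  0.00000000e+00  0.00000000e+00  1.00000000e+00]]
[(2090, array([251.06028708, 241.22822967]))] [ 453.69395914 -170.62653119  199.06785733]
```

View pics/w6.png

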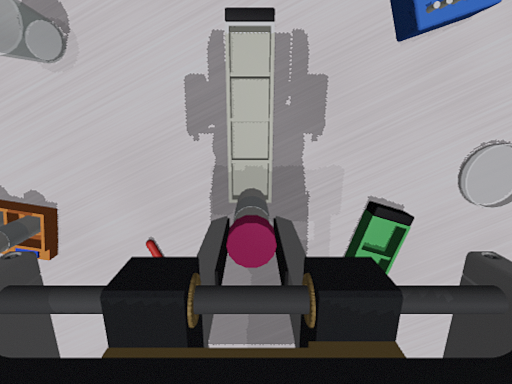

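The tube hangs straight within 2 mm of the cell axis, at cap pixel (251,241). I'll lower it.

carry_out(series=[{"delta_pos": [0, 0, -25], "turn": [0, 0, 0], "hand": 0}, {"delta_pos": [0, 0, -55], "turn": [0, 0, 0], "hand": 0}, {"delta_pos": [0, 0, -80], "turn": [0, 0, 0], "hand": 0}, {"delta_pos": [0, 0, -93], "turn": [0, 0, 0], "hand": 0}, {"delta_pos": [0, 0, -98], "turn": [0, 0, 0], "hand": 0}, {"delta_pos": [0, 0, -100], "turn": [0, 0, 0], "hand": 0}, {"delta_pos": [0, 0, -100], "turn": [0, 0, 0], "hand": 0}])

```text
clock: 10.7
eef_pos: [452.4, -169.1, 71.7]
eef_rot: [-3.142, -0.001, -0.439]
wrist_force: [-0.0, -0.3, -1.2]
finger_gap: 31.7
```

carry_out(series=[{"delta_pos": [0, 0, -1], "turn": [0, 0, 0], "hand": 0}, {"delta_pos": [0, 0, -1], "turn": [0, 0, 0], "hand": 0}])

```text
clock: 10.95
eef_pos: [452.8, -169.4, 71.2]
eef_rot: [-3.142, -0.002, -0.439]
wrist_force: [-1.1, 0.4, 5.5]
finger_gap: 31.4
```

carry_out(series=[{"delta_pos": [0, 0, 0], "turn": [0, 0, 0], "hand": 0.5}, {"delta_pos": [0, 0, 0], "turn": [0, 0, 0], "hand": 0.6}, {"delta_pos": [0, 0, 0], "turn": [0, 0, 0], "hand": 0.6}, {"delta_pos": [0, 0, 0], "turn": [0, 0, 0], "hand": 0.6}, {"delta_pos": [0, 0, 40], "turn": [0, 0, 0], "hand": 0.6}, {"delta_pos": [0, 0, 80], "turn": [0, 0, 0], "hand": 0.6}, {"delta_pos": [0, 0, 110], "turn": [0, 0, 0], "hand": 0.6}, {"delta_pos": [0, 0, 110], "turn": [0, 0, 0], "hand": 0.6}])

```text
clock: 11.95
eef_pos: [452.9, -169.4, 182.0]
eef_rot: [-3.142, -0.004, -0.439]
wrist_force: [0.2, 0.7, -0.5]
finger_gap: 56.5
```

```bash
python3 snap.py w7
python3 - <<'E'
from h import *
c=dict(np.load("pics/w7.npz")); 
b=blobs(cv2.imread("pics/w7.png"),(180,100,160,150),60)["magenta"]; print(b,ray("",b[0][1],97,c))
E
```

```text
12.0 [ 452.24883005 -169.12256579  180.38061039] [ 3.14158730e+00 -1.20741945e-03 -4.39161130e-01] 56.741569696904286 [-4.33725869e-01  1.72946717e-01  1.73849200e+00 -1.26499862e-05
  1.22894656e+00  1.57623582e+00] [-1.33171854 -1.03242368 -0.5026143 ]
[[-4.25228275e-01 -8.74889645e-01 -2.31838355e-01  5.19731798e+02]
 [-9.05086121e-01  4.11088943e-01  1.08742792e-01 -2.01577064e+02]
 [ 1.68242117e-04  2.56074187e-01 -9.66657117e-01  3.62215458e+02]
 [ 0.00000000e+00  0.00000000e+00  0.00000000e+00  1.00000000e+00]]
[(743, array([251.44549125, 195.55047106]))] [ 452.29690215 -170.39102848   97.        ]
```

View pics/w7.png

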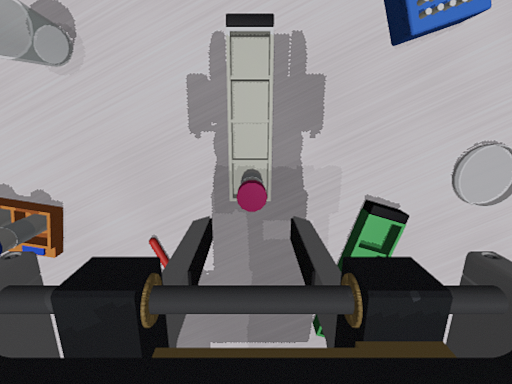

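Magenta stands at (452.3, -170.4) against a target of (452.5, -169.3). Yellow is next.

carry_out(series=[{"delta_pos": [10, 30, 0], "turn": [0, 0, 0.11], "hand": 0.6}, {"delta_pos": [26, 80, 0], "turn": [0, 0, 0.29], "hand": 0.6}, {"delta_pos": [43, 130, 0], "turn": [0, 0, 0.47], "hand": 0.6}, {"delta_pos": [59, 180, 0], "turn": [0, 0, 0.65], "hand": 0.6}, {"delta_pos": [75, 230, 0], "turn": [0, 0, 0.83], "hand": 0.6}, {"delta_pos": [92, 280, 0], "turn": [0, 0, 1.01], "hand": 0.6}, {"delta_pos": [107, 328, 0], "turn": [0, 0, 1.19], "hand": 0.6}, {"delta_pos": [119, 363, 0], "turn": [0, 0, 1.33], "hand": 0.6}])

```text
clock: 13.0
eef_pos: [570.8, 195.9, 178.1]
eef_rot: [-3.14, 0.002, 0.897]
wrist_force: [0.6, -0.4, 0.3]
finger_gap: 56.3
```

carry_out(series=[{"delta_pos": [5, 17, 0], "turn": [0, 0, 0.072], "hand": 0.6}, {"delta_pos": [5, 17, 0], "turn": [0, 0, 0.072], "hand": 0.6}, {"delta_pos": [5, 17, 0], "turn": [0, 0, 0.072], "hand": 0.6}])

```text
clock: 13.38
eef_pos: [575.8, 210.1, 179.3]
eef_rot: [-3.141, 0.001, 0.961]
wrist_force: [0.3, -0.7, 1.2]
finger_gap: 57.0
```

```bash
python3 snap.py w8
python3 - <<'E'
from h import *
c=dict(np.load("pics/w8.npz")); 
b=blobs(cv2.imread("pics/w8.png"),(180,100,160,150),60)["yellow"]; print(b,[ray("",q[1],97,c) for q in b])
E
```

```text
13.425 [575.86863866 210.00047813 179.61036702] [-3.14107990e+00  7.96857220e-04  9.60576092e-01] 56.37914594990375 [ 2.89977213e-01  4.61320438e-01  1.36058465e+00 -9.65019332e-05
  1.32063051e+00  9.00221586e-01] [ 0.22859635 -0.58130286 -1.13210959]
[[ 8.19561718e-01 -5.52989692e-01 -1.50069952e-01  6.18383621e+02]
 [-5.72990767e-01 -7.91142560e-01 -2.13951003e-01  2.71798034e+02]
 [-4.14026926e-04  2.61334748e-01 -9.65248143e-01  3.59105347e+02]
 [ 0.00000000e+00  0.00000000e+00  0.00000000e+00  1.00000000e+00]]
[(236, array([223.63559322, 179.12711864]))] [array([562.55472522, 240.35762877,  97.        ])]
```

View pics/w8.png

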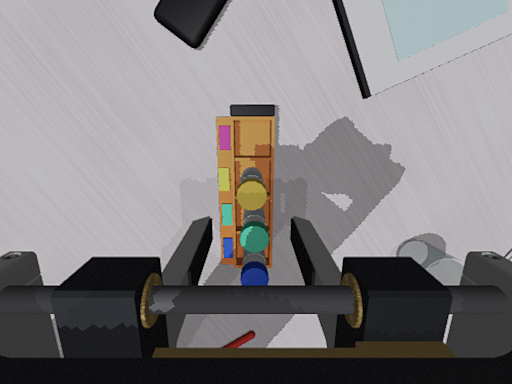

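Yellow cap is at (251,195), the same pixel as when magenta was aligned, so the arm is centred over it. I'll descend and grip.

carry_out(series=[{"delta_pos": [1, 1, -35], "turn": [0, 0, 0], "hand": 0.6}, {"delta_pos": [1, 1, -75], "turn": [0, 0, 0], "hand": 0.6}, {"delta_pos": [1, 1, -100], "turn": [0, 0, 0], "hand": 0.6}, {"delta_pos": [1, 1, -109], "turn": [0, 0, 0], "hand": 0.6}, {"delta_pos": [1, 1, -109], "turn": [0, 0, 0], "hand": 0.6}, {"delta_pos": [1, 1, -109], "turn": [0, 0, 0], "hand": 0}, {"delta_pos": [1, 1, -109], "turn": [0, 0, 0], "hand": 0}, {"delta_pos": [1, 1, -109], "turn": [0, 0, 0], "hand": 0}], squeeze=20)

```text
clock: 14.42
eef_pos: [577.3, 212.0, 71.7]
eef_rot: [3.141, -0.001, 0.963]
wrist_force: [-0.4, -0.1, 2.6]
finger_gap: 31.3
```

carry_out(series=[{"delta_pos": [0, 0, 0], "turn": [0, 0, 0], "hand": 0}, {"delta_pos": [0, 0, 0], "turn": [0, 0, 0], "hand": 0}, {"delta_pos": [0, 0, 0], "turn": [0, 0, 0], "hand": 0}, {"delta_pos": [0, 0, 0], "turn": [0, 0, 0], "hand": 0}])

```text
clock: 14.92
eef_pos: [577.4, 212.1, 71.7]
eef_rot: [3.141, -0.001, 0.963]
wrist_force: [-0.8, 0.2, 6.0]
finger_gap: 31.3
```

carry_out(series=[{"delta_pos": [0, 0, 30], "turn": [0, 0, 0], "hand": 0}, {"delta_pos": [0, 0, 75], "turn": [0, 0, 0], "hand": 0}, {"delta_pos": [0, 0, 100], "turn": [0, 0, 0], "hand": 0}, {"delta_pos": [-4, -18, 100], "turn": [0, 0, -0.06], "hand": 0}, {"delta_pos": [-10, -52, 100], "turn": [0, 0, -0.18], "hand": 0}, {"delta_pos": [-18, -92, 100], "turn": [0, 0, -0.32], "hand": 0}, {"delta_pos": [-26, -132, 100], "turn": [0, 0, -0.46], "hand": 0}, {"delta_pos": [-34, -173, 100], "turn": [0, 0, -0.6], "hand": 0}], squeeze=30)

```text
clock: 15.92
eef_pos: [541.5, 36.8, 169.2]
eef_rot: [-3.141, 0.003, 0.355]
wrist_force: [0.5, 0.7, -0.8]
finger_gap: 31.2
```

carry_out(series=[{"delta_pos": [-8, -40, 0], "turn": [0, 0, -0.14], "hand": 0}, {"delta_pos": [-16, -80, 0], "turn": [0, 0, -0.28], "hand": 0}, {"delta_pos": [-24, -120, 0], "turn": [0, 0, -0.42], "hand": 0}, {"delta_pos": [-32, -160, 0], "turn": [0, 0, -0.56], "hand": 0}, {"delta_pos": [-40, -196, 0], "turn": [0, 0, -0.69], "hand": 0}, {"delta_pos": [-44, -220, 0], "turn": [0, 0, -0.77], "hand": 0}, {"delta_pos": [-46, -230, 0], "turn": [0, 0, -0.802], "hand": 0}, {"delta_pos": [-46, -230, 0], "turn": [0, 0, -0.802], "hand": 0}])

```text
clock: 16.92
eef_pos: [496.5, -191.2, 170.2]
eef_rot: [-3.142, 0.001, -0.44]
wrist_force: [0.9, 0.6, -0.2]
finger_gap: 31.2
```

```bash
python3 snap.py w9
```

```text
16.975 [ 496.74083201 -190.69658765  170.50072544] [-3.14149913e+00  1.00479768e-03 -4.38740819e-01] 31.234350694502712 [-4.35436069e-01  2.92129337e-01  1.61499118e+00  1.02560089e-04
  1.23547662e+00  1.57406733e+00] [0.15734755 0.59831053 0.99455462]
[[-4.26092126e-01 -8.73282863e-01 -2.36267944e-01  5.64108506e+02]
 [-9.04679764e-01  4.11349545e-01  1.11112895e-01 -2.23856251e+02]
 [ 1.55724614e-04  2.61091157e-01 -9.65314137e-01  3.50058985e+02]
 [ 0.00000000e+00  0.00000000e+00  0.00000000e+00  1.00000000e+00]]
```

View pics/w9.png

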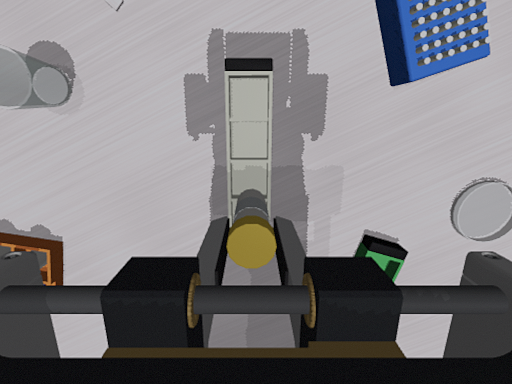

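Yellow hangs straight at (251,243), over the -25 cell. I'll lower it.

carry_out(series=[{"delta_pos": [1, 0, -25], "turn": [0, 0, 0], "hand": 0}, {"delta_pos": [1, 0, -55], "turn": [0, 0, 0], "hand": 0}, {"delta_pos": [1, 0, -80], "turn": [0, 0, 0], "hand": 0}, {"delta_pos": [1, 0, -93], "turn": [0, 0, 0], "hand": 0}, {"delta_pos": [1, 0, -98], "turn": [0, 0, 0], "hand": 0}, {"delta_pos": [1, 0, -100], "turn": [0, 0, 0], "hand": 0}, {"delta_pos": [1, 0, -100], "turn": [0, 0, 0], "hand": 0}])

```text
clock: 17.85
eef_pos: [498.5, -191.2, 71.9]
eef_rot: [-3.142, -0.001, -0.439]
wrist_force: [0.2, 0.3, -1.2]
finger_gap: 31.4
```

carry_out(series=[{"delta_pos": [0, 0, -1], "turn": [0, 0, 0], "hand": 0}, {"delta_pos": [0, 0, -1], "turn": [0, 0, 0], "hand": 0}])

```text
clock: 18.1
eef_pos: [498.9, -191.4, 71.7]
eef_rot: [-3.141, -0.003, -0.439]
wrist_force: [-0.0, 1.1, 9.4]
finger_gap: 31.2
```

carry_out(series=[{"delta_pos": [0, 0, 0], "turn": [0, 0, 0], "hand": 0.5}, {"delta_pos": [0, 0, 0], "turn": [0, 0, 0], "hand": 0.6}, {"delta_pos": [0, 0, 0], "turn": [0, 0, 0], "hand": 0.6}, {"delta_pos": [0, 0, 0], "turn": [0, 0, 0], "hand": 0.6}, {"delta_pos": [0, 0, 40], "turn": [0, 0, 0], "hand": 0.6}, {"delta_pos": [0, 0, 80], "turn": [0, 0, 0], "hand": 0.6}, {"delta_pos": [0, 0, 110], "turn": [0, 0, 0], "hand": 0.6}, {"delta_pos": [0, 0, 110], "turn": [0, 0, 0], "hand": 0.6}])

```text
clock: 19.1
eef_pos: [498.9, -191.4, 182.2]
eef_rot: [-3.142, -0.004, -0.439]
wrist_force: [0.1, -0.3, -1.0]
finger_gap: 56.5
```

```bash
python3 snap.py w10
python3 - <<'E'
from h import *
c=dict(np.load("pics/w10.npz")); 
b=blobs(cv2.imread("pics/w10.png"),(180,100,160,170),60); print([(k,q[0],ray("",q[1],97,c)) for k in b for q in b[k]])
E
```

```text
19.15 [ 498.22921949 -191.13051375  180.37046094] [ 3.14157875e+00 -1.08183441e-03 -4.39188648e-01] 56.5771650530646 [-4.34937177e-01  2.84781684e-01  1.60047876e+00 -1.94613361e-05
  1.25525045e+00  1.57505383e+00] [0.13651209 0.56083271 0.07518169]
[[-4.25234101e-01 -8.74900719e-01 -2.31785875e-01  5.65723285e+02]
 [-9.05083382e-01  4.11102985e-01  1.08712498e-01 -2.23577000e+02]
 [ 1.75222904e-04  2.56013805e-01 -9.66673110e-01  3.62365956e+02]
 [ 0.00000000e+00  0.00000000e+00  0.00000000e+00  1.00000000e+00]]
[('magenta', 708, array([ 453.16994746, -170.81742089,   97.        ]))]
```

View pics/w10.png

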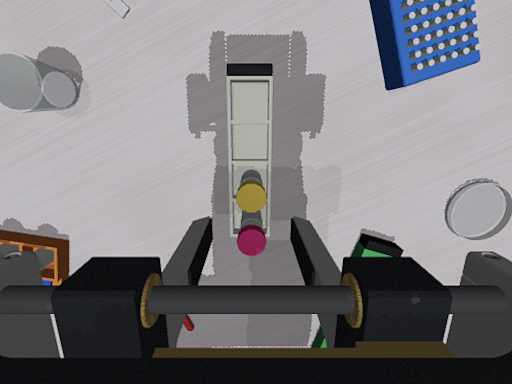

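Yellow (251,197) stands in its cell with magenta (251,240) undisturbed. Teal is next.

carry_out(series=[{"delta_pos": [4, 29, 0], "turn": [0, 0, 0.11], "hand": 0.6}, {"delta_pos": [11, 75, 0], "turn": [0, 0, 0.29], "hand": 0.6}, {"delta_pos": [18, 122, 0], "turn": [0, 0, 0.47], "hand": 0.6}, {"delta_pos": [25, 168, 0], "turn": [0, 0, 0.65], "hand": 0.6}, {"delta_pos": [32, 215, 0], "turn": [0, 0, 0.83], "hand": 0.6}, {"delta_pos": [39, 262, 0], "turn": [0, 0, 1.01], "hand": 0.6}, {"delta_pos": [45, 308, 0], "turn": [0, 0, 1.19], "hand": 0.6}, {"delta_pos": [50, 343, 0], "turn": [0, 0, 1.33], "hand": 0.6}])

```text
clock: 20.15
eef_pos: [547.5, 153.7, 178.4]
eef_rot: [-3.14, 0.002, 0.897]
wrist_force: [-0.1, -0.8, -0.4]
finger_gap: 56.7
```

carry_out(series=[{"delta_pos": [3, 18, 0], "turn": [0, 0, 0.072], "hand": 0.6}, {"delta_pos": [3, 18, 0], "turn": [0, 0, 0.072], "hand": 0.6}, {"delta_pos": [3, 18, 0], "turn": [0, 0, 0.072], "hand": 0.6}])

```text
clock: 20.52
eef_pos: [550.8, 169.2, 179.3]
eef_rot: [-3.141, 0.001, 0.961]
wrist_force: [-0.3, -0.1, -0.3]
finger_gap: 56.1
```

```bash
python3 snap.py w11
python3 - <<'E'
from h import *
c=dict(np.load("pics/w11.npz")); 
b=blobs(cv2.imread("pics/w11.png"),(235,100,100,170),60); print([(k,q,ray("",q[1],97,c)) for k in b for q in b[k]])
E
```

```text
20.575 [550.93584311 169.02960032 179.61624395] [-3.14108691e+00  7.06087690e-04  9.60620071e-01] 56.04616180708276 [ 2.34177190e-01  3.79977142e-01  1.47539781e+00 -9.47175902e-05
  1.28708145e+00  8.44380178e-01] [-0.6681151  -0.29959776 -0.08258395]
[[ 8.19575497e-01 -5.52974484e-01 -1.50050741e-01  5.93430581e+02]
 [-5.72971036e-01 -7.91174609e-01 -2.13885321e-01  2.30808926e+02]
 [-4.43211325e-04  2.61269897e-01 -9.65265686e-01  3.59150349e+02]
 [ 0.00000000e+00  0.00000000e+00  0.00000000e+00  1.00000000e+00]]
[('blue', (710, array([251.26760563, 238.04647887])), array([523.44547959, 130.50720019,  97.        ])), ('teal', (718, array([251.28690808, 194.6448468 ])), array([551.13284985, 170.0942441 ,  97.        ]))]
```

View pics/w11.png

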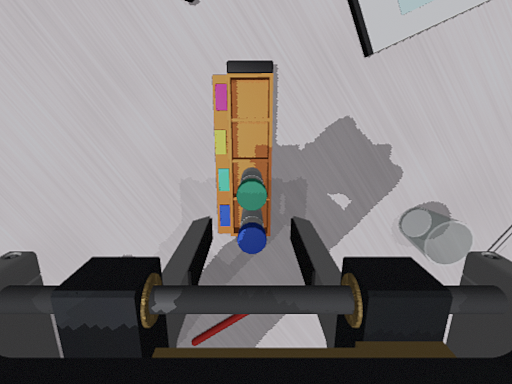

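Teal is centred at (251,195), which works out at (551.1, 170.1), so I'll grip it.

carry_out(series=[{"delta_pos": [0, 0, -35], "turn": [0, 0, 0], "hand": 0.6}, {"delta_pos": [0, 0, -75], "turn": [0, 0, 0], "hand": 0.6}, {"delta_pos": [0, 0, -100], "turn": [0, 0, 0], "hand": 0.6}, {"delta_pos": [0, 0, -109], "turn": [0, 0, 0], "hand": 0.6}, {"delta_pos": [0, 0, -109], "turn": [0, 0, 0], "hand": 0.6}, {"delta_pos": [0, 0, -109], "turn": [0, 0, 0], "hand": 0}, {"delta_pos": [0, 0, -109], "turn": [0, 0, 0], "hand": 0}, {"delta_pos": [0, 0, -109], "turn": [0, 0, 0], "hand": 0}], squeeze=20)

```text
clock: 21.58
eef_pos: [551.3, 170.0, 71.7]
eef_rot: [3.141, -0.001, 0.963]
wrist_force: [0.3, 0.2, 3.7]
finger_gap: 31.6
```

carry_out(series=[{"delta_pos": [0, 0, 0], "turn": [0, 0, 0], "hand": 0}, {"delta_pos": [0, 0, 0], "turn": [0, 0, 0], "hand": 0}, {"delta_pos": [0, 0, 0], "turn": [0, 0, 0], "hand": 0}, {"delta_pos": [0, 0, 0], "turn": [0, 0, 0], "hand": 0}])

```text
clock: 22.08
eef_pos: [551.4, 170.0, 71.7]
eef_rot: [3.141, -0.001, 0.963]
wrist_force: [0.9, -1.1, 6.8]
finger_gap: 31.1
```

carry_out(series=[{"delta_pos": [0, 0, 30], "turn": [0, 0, 0], "hand": 0}, {"delta_pos": [0, 0, 75], "turn": [0, 0, 0], "hand": 0}, {"delta_pos": [0, 0, 100], "turn": [0, 0, 0], "hand": 0}, {"delta_pos": [0, -17, 100], "turn": [0, 0, -0.06], "hand": 0}, {"delta_pos": [-1, -49, 100], "turn": [0, 0, -0.18], "hand": 0}, {"delta_pos": [-2, -87, 100], "turn": [0, 0, -0.32], "hand": 0}, {"delta_pos": [-3, -125, 100], "turn": [0, 0, -0.46], "hand": 0}, {"delta_pos": [-4, -163, 100], "turn": [0, 0, -0.6], "hand": 0}], squeeze=30)

```text
clock: 23.08
eef_pos: [546.1, 4.8, 169.2]
eef_rot: [-3.141, 0.002, 0.355]
wrist_force: [0.7, 0.0, 0.3]
finger_gap: 30.9
```

carry_out(series=[{"delta_pos": [-1, -38, 0], "turn": [0, 0, -0.14], "hand": 0}, {"delta_pos": [-2, -76, 0], "turn": [0, 0, -0.28], "hand": 0}, {"delta_pos": [-3, -114, 0], "turn": [0, 0, -0.42], "hand": 0}, {"delta_pos": [-4, -152, 0], "turn": [0, 0, -0.56], "hand": 0}, {"delta_pos": [-4, -186, 0], "turn": [0, 0, -0.69], "hand": 0}, {"delta_pos": [-4, -209, 0], "turn": [0, 0, -0.77], "hand": 0}, {"delta_pos": [-4, -219, 0], "turn": [0, 0, -0.802], "hand": 0}, {"delta_pos": [-4, -219, 0], "turn": [0, 0, -0.802], "hand": 0}])

```text
clock: 24.08
eef_pos: [542.5, -212.3, 170.1]
eef_rot: [-3.142, 0.002, -0.44]
wrist_force: [0.5, 0.6, -0.2]
finger_gap: 31.4
```

```bash
python3 snap.py w12
```

```text
24.125 [ 542.74771814 -211.77890818  170.41208991] [-3.14147255e+00  1.08447771e-03 -4.38774709e-01] 31.51589460595037 [-4.34948476e-01  4.02048454e-01  1.46684547e+00  1.29943642e-04
  1.27378274e+00  1.57458453e+00] [-0.50433802 -0.85205104  0.10777743]
[[-4.26026506e-01 -8.73282158e-01 -2.36388851e-01  6.10215623e+02]
 [-9.04710666e-01  4.11275246e-01  1.11136327e-01 -2.44992713e+02]
 [ 1.67511372e-04  2.61210536e-01 -9.65281838e-01  3.49916835e+02]
 [ 0.00000000e+00  0.00000000e+00  0.00000000e+00  1.00000000e+00]]
```

View pics/w12.png

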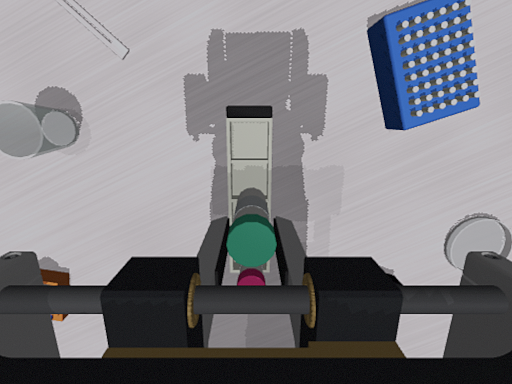

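Teal hangs straight at (251,241), with the TCP at (542.7, -211.8) on target. I'll lower it.

carry_out(series=[{"delta_pos": [0, 0, -25], "turn": [0, 0, 0], "hand": 0}, {"delta_pos": [0, 0, -55], "turn": [0, 0, 0], "hand": 0}, {"delta_pos": [0, 0, -80], "turn": [0, 0, 0], "hand": 0}, {"delta_pos": [0, 0, -93], "turn": [0, 0, 0], "hand": 0}, {"delta_pos": [0, 0, -98], "turn": [0, 0, 0], "hand": 0}, {"delta_pos": [0, 0, -100], "turn": [0, 0, 0], "hand": 0}, {"delta_pos": [0, 0, -101], "turn": [0, 0, 0], "hand": 0}, {"delta_pos": [0, 0, -101], "turn": [0, 0, 0], "hand": 0}])

```text
clock: 25.12
eef_pos: [543.9, -212.3, 71.7]
eef_rot: [-3.141, -0.002, -0.439]
wrist_force: [0.3, 0.4, 5.7]
finger_gap: 31.3
```

carry_out(series=[{"delta_pos": [0, 0, 0], "turn": [0, 0, 0], "hand": 0.5}, {"delta_pos": [0, 0, 0], "turn": [0, 0, 0], "hand": 0.6}, {"delta_pos": [0, 0, 0], "turn": [0, 0, 0], "hand": 0.6}, {"delta_pos": [0, 0, 0], "turn": [0, 0, 0], "hand": 0.6}, {"delta_pos": [0, 0, 40], "turn": [0, 0, 0], "hand": 0.6}, {"delta_pos": [0, 0, 80], "turn": [0, 0, 0], "hand": 0.6}, {"delta_pos": [0, 0, 110], "turn": [0, 0, 0], "hand": 0.6}, {"delta_pos": [0, 0, 110], "turn": [0, 0, 0], "hand": 0.6}])

```text
clock: 26.12
eef_pos: [543.9, -212.4, 182.4]
eef_rot: [-3.142, -0.004, -0.439]
wrist_force: [-0.3, -0.2, 0.0]
finger_gap: 56.5
```

```bash
python3 snap.py w13
python3 - <<'E'
from h import *
c=dict(np.load("pics/w13.npz")); 
b=blobs(cv2.imread("pics/w13.png"),(180,100,160,190),60); print([(k,q[0],ray("",q[1],97,c)) for k in b for q in b[k]])
E
```

```text
26.175 [ 543.24526423 -212.12285699  180.46794201] [ 3.14157762e+00 -1.17576303e-03 -4.39161670e-01] 56.36784472442868 [-4.35057185e-01  3.93235149e-01  1.45503965e+00 -2.06590275e-05
  1.29214216e+00  1.57490649e+00] [-0.65624499  0.76634239 -0.77729052]
[[-4.25236954e-01 -8.74934743e-01 -2.31652171e-01  6.10709391e+02]
 [-9.05082041e-01  4.11122700e-01  1.08649088e-01 -2.44573087e+02]
 [ 1.76604016e-04  2.55865827e-01 -9.66712288e-01  3.62572456e+02]
 [ 0.00000000e+00  0.00000000e+00  0.00000000e+00  1.00000000e+00]]
[('teal', 704, array([ 543.25537414, -212.91899375,   97.        ])), ('magenta', 490, array([ 458.09303908, -173.00009431,   97.        ]))]
```

View pics/w13.png

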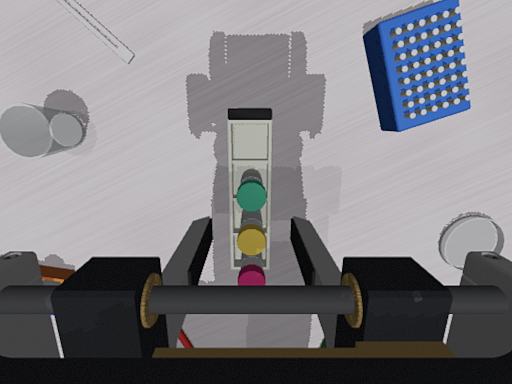

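Teal is placed at (543.3, -212.9) and the others are undisturbed. Blue is last.

carry_out(series=[{"delta_pos": [-1, 28, 0], "turn": [0, 0, 0.11], "hand": 0.6}, {"delta_pos": [-4, 71, 0], "turn": [0, 0, 0.29], "hand": 0.6}, {"delta_pos": [-6, 115, 0], "turn": [0, 0, 0.47], "hand": 0.6}, {"delta_pos": [-9, 159, 0], "turn": [0, 0, 0.65], "hand": 0.6}, {"delta_pos": [-12, 203, 0], "turn": [0, 0, 0.83], "hand": 0.6}, {"delta_pos": [-15, 247, 0], "turn": [0, 0, 1.01], "hand": 0.6}, {"delta_pos": [-17, 291, 0], "turn": [0, 0, 1.19], "hand": 0.6}, {"delta_pos": [-19, 325, 0], "turn": [0, 0, 1.33], "hand": 0.6}])

```text
clock: 27.18
eef_pos: [523.3, 114.5, 178.6]
eef_rot: [-3.14, 0.002, 0.897]
wrist_force: [1.0, 0.2, -0.2]
finger_gap: 56.4
```

carry_out(series=[{"delta_pos": [-1, 17, 0], "turn": [0, 0, 0.072], "hand": 0.6}, {"delta_pos": [-1, 17, 0], "turn": [0, 0, 0.072], "hand": 0.6}, {"delta_pos": [-1, 17, 0], "turn": [0, 0, 0.072], "hand": 0.6}])

```text
clock: 27.55
eef_pos: [522.9, 129.2, 179.4]
eef_rot: [-3.141, 0.001, 0.961]
wrist_force: [0.1, -0.3, -0.5]
finger_gap: 56.1
```

```bash
python3 snap.py w14
python3 - <<'E'
from h import *
c=dict(np.load("pics/w14.npz")); 
b=blobs(cv2.imread("pics/w14.png"),(235,100,100,170),60); print([(k,q,ray("",q[1],97,c)) for k in b for q in b[k]])
E
```

```text
27.6 [523.03050252 129.11767411 179.61545936] [-3.14104565e+00  6.94473213e-04  9.60592903e-01] 56.515261546276385 [ 1.74088787e-01  2.97796223e-01  1.58545365e+00 -1.10573283e-04
  1.25922052e+00  7.84326344e-01] [-0.09740057  0.20769455 -0.46609505]
[[ 8.19596355e-01 -5.52973753e-01 -1.49939468e-01  5.65522119e+02]
 [-5.72941221e-01 -7.91221968e-01 -2.13789975e-01  1.90875565e+02]
 [-4.15155768e-04  2.61127986e-01 -9.65304098e-01  3.59240213e+02]
 [ 0.00000000e+00  0.00000000e+00  0.00000000e+00  1.00000000e+00]]
[('blue', (738, array([251.5203252 , 195.15853659])), array([523.12478665, 129.58313775,  97.        ]))]
```

View pics/w14.png

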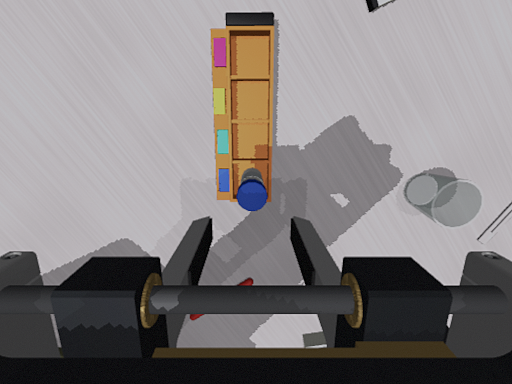

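Blue is centred at (251.5,195), so I'll grip it.

carry_out(series=[{"delta_pos": [0, 0, -35], "turn": [0, 0, 0], "hand": 0.6}, {"delta_pos": [0, 0, -75], "turn": [0, 0, 0], "hand": 0.6}, {"delta_pos": [0, 0, -100], "turn": [0, 0, 0], "hand": 0.6}, {"delta_pos": [0, 0, -109], "turn": [0, 0, 0], "hand": 0.6}, {"delta_pos": [0, 0, -109], "turn": [0, 0, 0], "hand": 0.6}, {"delta_pos": [0, 0, -109], "turn": [0, 0, 0], "hand": 0}, {"delta_pos": [0, 0, -109], "turn": [0, 0, 0], "hand": 0}, {"delta_pos": [0, 0, -109], "turn": [0, 0, 0], "hand": 0}], squeeze=20)

```text
clock: 28.6
eef_pos: [523.4, 130.0, 71.7]
eef_rot: [3.141, -0.001, 0.963]
wrist_force: [0.3, 0.3, 2.4]
finger_gap: 31.3
```

carry_out(series=[{"delta_pos": [0, 0, 0], "turn": [0, 0, 0], "hand": 0}, {"delta_pos": [0, 0, 0], "turn": [0, 0, 0], "hand": 0}, {"delta_pos": [0, 0, 0], "turn": [0, 0, 0], "hand": 0}, {"delta_pos": [0, 0, 0], "turn": [0, 0, 0], "hand": 0}])

```text
clock: 29.1
eef_pos: [523.4, 130.0, 71.6]
eef_rot: [3.141, -0.001, 0.963]
wrist_force: [0.5, -0.5, 5.4]
finger_gap: 31.5
```

carry_out(series=[{"delta_pos": [0, 0, 30], "turn": [0, 0, 0], "hand": 0}, {"delta_pos": [0, 0, 75], "turn": [0, 0, 0], "hand": 0}, {"delta_pos": [0, 0, 100], "turn": [0, 0, 0], "hand": 0}, {"delta_pos": [3, -16, 100], "turn": [0, 0, -0.06], "hand": 0}, {"delta_pos": [8, -47, 100], "turn": [0, 0, -0.18], "hand": 0}, {"delta_pos": [15, -83, 100], "turn": [0, 0, -0.32], "hand": 0}, {"delta_pos": [21, -119, 100], "turn": [0, 0, -0.46], "hand": 0}, {"delta_pos": [28, -155, 100], "turn": [0, 0, -0.6], "hand": 0}], squeeze=30)

```text
clock: 30.1
eef_pos: [550.5, -27.2, 169.2]
eef_rot: [-3.14, 0.002, 0.355]
wrist_force: [0.8, -0.0, -0.3]
finger_gap: 31.3
```

carry_out(series=[{"delta_pos": [6, -36, 0], "turn": [0, 0, -0.14], "hand": 0}, {"delta_pos": [13, -72, 0], "turn": [0, 0, -0.28], "hand": 0}, {"delta_pos": [19, -108, 0], "turn": [0, 0, -0.42], "hand": 0}, {"delta_pos": [26, -144, 0], "turn": [0, 0, -0.56], "hand": 0}, {"delta_pos": [31, -176, 0], "turn": [0, 0, -0.69], "hand": 0}, {"delta_pos": [35, -198, 0], "turn": [0, 0, -0.77], "hand": 0}, {"delta_pos": [37, -208, 0], "turn": [0, 0, -0.802], "hand": 0}, {"delta_pos": [37, -208, 0], "turn": [0, 0, -0.802], "hand": 0}])

```text
clock: 31.1
eef_pos: [587.6, -233.5, 169.9]
eef_rot: [-3.142, 0.002, -0.44]
wrist_force: [0.7, 0.2, -1.5]
finger_gap: 31.1
```

```bash
python3 snap.py w15
```

```text
31.15 [ 587.7584074  -232.84058386  170.29098999] [-3.14148599e+00  1.20743449e-03 -4.38705033e-01] 30.98893984444007 [-4.35156336e-01  5.12168823e-01  1.30792067e+00  1.14451365e-04
  1.32271021e+00  1.57431692e+00] [ 0.10605765  0.27349535 -1.12912712]
[[-4.25965835e-01 -8.73277439e-01 -2.36515585e-01  6.55312997e+02]
 [-9.04739232e-01  4.11203103e-01  1.11170727e-01 -2.66112097e+02]
 [ 1.73054509e-04  2.61339860e-01 -9.65246832e-01  3.49717365e+02]
 [ 0.00000000e+00  0.00000000e+00  0.00000000e+00  1.00000000e+00]]
```

View pics/w15.png

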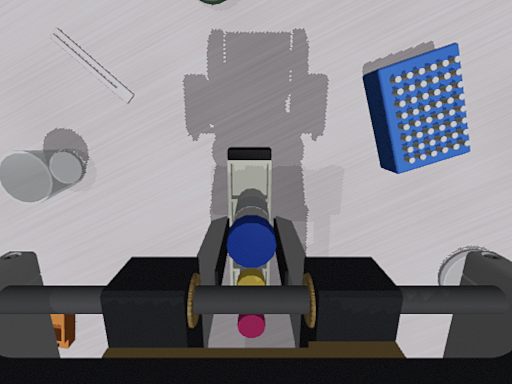

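Blue hangs straight at (251,243), on target. I'll lower it, release and go up.

carry_out(series=[{"delta_pos": [0, 0, -25], "turn": [0, 0, 0], "hand": 0}, {"delta_pos": [0, 0, -55], "turn": [0, 0, 0], "hand": 0}, {"delta_pos": [0, 0, -80], "turn": [0, 0, 0], "hand": 0}, {"delta_pos": [0, 0, -93], "turn": [0, 0, 0], "hand": 0}, {"delta_pos": [0, 0, -98], "turn": [0, 0, 0], "hand": 0}, {"delta_pos": [0, 0, -100], "turn": [0, 0, 0], "hand": 0}, {"delta_pos": [0, 0, -101], "turn": [0, 0, 0], "hand": 0}, {"delta_pos": [0, 0, -101], "turn": [0, 0, 0], "hand": 0}])

```text
clock: 32.15
eef_pos: [588.8, -233.3, 71.7]
eef_rot: [-3.141, -0.002, -0.439]
wrist_force: [-0.7, 1.4, 4.7]
finger_gap: 31.5
```

carry_out(series=[{"delta_pos": [0, 0, 0], "turn": [0, 0, 0], "hand": 0.5}, {"delta_pos": [0, 0, 0], "turn": [0, 0, 0], "hand": 0.6}, {"delta_pos": [0, 0, 0], "turn": [0, 0, 0], "hand": 0.6}, {"delta_pos": [0, 0, 0], "turn": [0, 0, 0], "hand": 0.6}, {"delta_pos": [0, 0, 40], "turn": [0, 0, 0], "hand": 0.6}, {"delta_pos": [0, 0, 90], "turn": [0, 0, 0], "hand": 0.6}, {"delta_pos": [0, 0, 150], "turn": [0, 0, 0], "hand": 0.6}, {"delta_pos": [0, 0, 200], "turn": [0, 0, 0], "hand": 0.6}])

```text
clock: 33.15
eef_pos: [588.0, -233.0, 272.7]
eef_rot: [3.142, -0.001, -0.439]
wrist_force: [-0.4, -0.1, -0.3]
finger_gap: 56.4
```

carry_out(series=[{"delta_pos": [-30, 10, 15], "turn": [0, 0, 0], "hand": 0.6}, {"delta_pos": [-68, 32, 30], "turn": [0, 0, 0], "hand": 0.6}, {"delta_pos": [-90, 42, 30], "turn": [0, 0, 0], "hand": 0.6}, {"delta_pos": [-90, 42, 30], "turn": [0, 0, 0], "hand": 0.6}, {"delta_pos": [-90, 42, 30], "turn": [0, 0, 0], "hand": 0.6}, {"delta_pos": [-90, 42, 30], "turn": [0, 0, 0], "hand": 0.6}])

```text
clock: 33.9
eef_pos: [498.6, -191.4, 299.6]
eef_rot: [-3.142, 0.001, -0.439]
wrist_force: [0.0, -0.4, 0.4]
finger_gap: 56.6
```

```bash
python3 snap.py w16
python3 - <<'E'
from h import *
c=dict(np.load("pics/w16.npz")); 
HUE["yellow"]=(20,36)
b=blobs(cv2.imread("pics/w16.png"),(200,60,110,190),60)
o=np.array([520.34,-201.16]);a=-.4395;u=np.array([np.cos(a),np.sin(a)]);x=np.array([u[1],-u[0]])
for k in b:
  for q in b[k]:
    w=ray("",q[1],97,c)[:2]-o; print(k,q,"x %.1f y %.1f"%(w@x,w@u))
E
```

```text
33.95 [ 498.53762366 -191.32513945  299.58139437] [-3.14157860e+00  9.14325957e-04 -4.39335796e-01] 56.26674508162922 [-4.35043106e-01  2.10094355e-01  1.41664190e+00  1.80104454e-05
  1.51577066e+00  1.57508802e+00] [ 0.80618527 -1.06201118 -0.16820579]
[[-4.25341432e-01 -8.73736916e-01 -2.35941662e-01  5.66221669e+02]
 [-9.05032943e-01  4.10689708e-01  1.10676720e-01 -2.23887862e+02]
 [ 1.96476190e-04  2.60610372e-01 -9.65444041e-01  4.79441677e+02]
 [ 0.00000000e+00  0.00000000e+00  0.00000000e+00  1.00000000e+00]]
blue (414, array([250.92512077, 102.36714976])) x 0.9 y 74.4
teal (365, array([250.90410959, 139.0630137 ])) x 0.9 y 25.1
yellow (364, array([250.9010989 , 173.72252747])) x 0.9 y -24.7
magenta (348, array([251.        , 206.02586207])) x 1.1 y -74.3
```

View pics/w16.png

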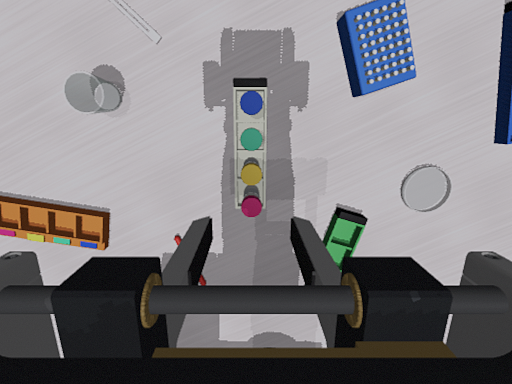

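All four caps are in line at y = +74.4 (blue), +25.1 (teal), -24.7 (yellow) and -74.3 (magenta), with x about 1 mm. The gripper is clear, so I'll hand in.

```bash
python3 -c "
from cell import *
print(sign_off())"
```

```text
the job is handed in; nothing more can be done
None
```

All four tubes are now in the white carrier in reverse order, standing and released. I handed the job in at about 34 s of the 106 s allowed; no verdict is reported.

- **Final positions:** the last wrist picture puts every cap within about 1.5 mm of its cell's middle. In the carrier's frame, blue is at y +74.4, teal at +25.1, yellow at -24.7 and magenta at -74.3 mm, with x about 1 mm.
- **Upright and seated:** I judged this from the cap positions in that picture and from the 5–9 N of floor contact felt at each set-down. I did not take a separate tilt or height measurement.
- **Grip change:** my first two grips on magenta, aimed at the body, closed on the edge of the wider cap instead (31.6 mm gap). I released it without lifting and gripped all four tubes by the cap.
- **Checks that disagreed:** my first hand-picked carrier corners differed by about 10 mm between the scene and top cameras. I used the wrist view instead, which matched the stated size (53 × 204 mm). My automatic colour check also missed yellow's cap in shadow at pickup and after placing. I judged those by eye, and a wider colour range found it in the final check.

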